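# Heft three sugar canisters, stow the lighter two, hold up the fullest

## Task

Three sugar canisters that look exactly alike stand closed on the shut white lid of the cooker, and the cook wants the fullest. Feel their weights, stand the two lighter ones upright in the wooden caddy, each fully down in a bay of its own (any bay), and finish while holding the heaviest one up in the gripper, upright, clear of everything and at least 10 cm above the cooker lid: do not put it down or let go of it at the end. Keep the canisters upright all the time, do not drop them, and leave the salt shaker, the pepper shaker and the teaspoon where they are.

Things in the scene. Friction and masses are not known exactly. Their poses are not given: they have to be found in the camera images.
- canister_a: one of three identical closed canisters, square, grey-brown, 68 x 68 mm, 105 mm high: flat sides up to 92 mm, then a knob 20 mm across. Lid fixed on. 0.2 to 0.7 kg; the heaviest outweighs the next by 0.15 kg or more; the letter tells neither weight nor place. Hangs straightest if gripped 70 to 80 mm up. Origin: centre of underside; z up, x and y square to the sides; same shape at each quarter turn
- canister_b: one of three identical closed canisters, square, grey-brown, 68 x 68 mm, 105 mm high: flat sides up to 92 mm, then a knob 20 mm across. Lid fixed on. 0.2 to 0.7 kg; the heaviest outweighs the next by 0.15 kg or more; the letter tells neither weight nor place. Hangs straightest if gripped 70 to 80 mm up. Origin: centre of underside; z up, x and y square to the sides; same shape at each quarter turn
- canister_c: one of three identical closed canisters, square, grey-brown, 68 x 68 mm, 105 mm high: flat sides up to 92 mm, then a knob 20 mm across. Lid fixed on. 0.2 to 0.7 kg; the heaviest outweighs the next by 0.15 kg or more; the letter tells neither weight nor place. Hangs straightest if gripped 70 to 80 mm up. Origin: centre of underside; z up, x and y square to the sides; same shape at each quarter turn
- caddy: fixed caddy on the cooker lid (flat, top at z = 0.026): wooden board 104 x 282 mm, floor 12 mm above its underside, 6 mm steel wires round it, top of wires at 37 mm. Two cross wires make 3 bays, 82 x 82 mm clear, centred at x = 0, y = -88, 0, +88 mm; a seated canister's origin is at z = 12 mm. Wire loops stick out 23 mm at the ends. Origin: centre of underside; y along the row, z up
- salt_shaker: glass shaker with a grey metal cap, 44 mm across, 90 mm high, standing near the left edge of the cooker lid, to be left alone; origin: centre of the underside
- pepper_shaker: second shaker like the first, beside it, to be left alone; origin: centre of the underside
- teaspoon: teaspoon with a red handle, 132 x 26 x 11 mm, lying on the near corner of the cooker lid, to be left alone; origin: centre of the underside, x along its length

How it is judged:
By the outcome, as a careful person would: the job done as asked, in the order asked, and still so for the second after the job is handed in, while the arm keeps its last pose, push and grip.
It also fails if it takes over 72 s, if anything falls off the work surface, if the arm or the gripper's body presses on something with over 40 N, if the wrist force passes 120 N, or if a joint passes its speed limit or range.

## Robot

A 6-joint arm with a two-finger parallel gripper is mounted at the origin on a cart in front of the work surface, level with it; the furniture and walls round the work are solid. World frame = base frame: x ahead of the robot, y to its left, z up, the work surface at z = 0. Lengths are in m, angles in degrees, forces in N, time in s.
With the tool pointing down it reaches from about 0.325 to 0.85 m from the base axis. Payload 15.5 kg.
Tool frame: the origin (TCP) lies midway between the tips of the shut fingers; the grasp point (between the pads) lies 19 mm behind it; z points along the fingers, y is the line along which they close (so a half turn about z gives the same grasp; the last joint's range is limited). The gripper opens to 91 mm and grips with 3 to 60 N. Pads are 32 mm wide; open, the fingers measure 118 mm over their backs; the gripper's body (76 mm by 178 mm) begins 60 mm behind the grasp point.
Start: joints at [-72.852, 28.281, 77.091, -0, 74.628, -5.472], TCP at [0.24, -0.577, 0.214] pointing down, gripper open.
Joint ranges: [-166.48, 166.48], [-47.26, 123.95], [12.59, 153.08], [-70.14, 250.14], [6.76, 159.57], [-176.63, 176.63]. Speed limits (degrees/s): [108.29, 108.29, 147.25, 172.46, 172.46, 172.46].

## Interface

Orientations are given as a 3x3 rotation matrix whose columns are the frame's x, y, z axes.
In Python, from bench import ctrl gives the robot as it stands. The module is installed in compiled form; this text tells all that it offers. Calls block until the motion is done:
- ctrl.goto(position, orientation): joint-space move of the TCP to a pose.
- ctrl.move_l(position, vel=0.15, ori=None, contact_N=None): straight line of the TCP; ori=None keeps the orientation; vel is the mean speed in m/s. With contact_N (N) it stops when the force on the tool has changed by that much, and returns True; else False.
- ctrl.movej(angles): joint-space move.
- ctrl.command_gripper(opening): opening from 0.0 (shut) to 1.0 (fully open); the grip force is fixed at half the most; returns when the fingers have stopped.
- ctrl.sleep(seconds).
- ctrl.ik(position, orientation): joint angles nearest the present ones, or None.
- ctrl.read_camera(name): name is "scene" or "top" or "wrist"; returns the picture (480x640x3 uint8, blue, green, red); there is no depth.
- ctrl.camera_params(name): a dict with "fx", "fy", "cx", "cy" (pixels), "pose" (4x4, takes a point from camera to world coordinates); the wrist camera has in their place "T_tool_cam" (4x4, takes a point from camera to tool coordinates, whose origin is the TCP and whose axes are the flange's). Camera axes: x right, y up, looking along -z (the intrinsics and any distortion apply to the point x, -y, -z); pixel columns grow to the right and rows downward; lengths in m; the calibration is good to about 2 mm. A picture is of the moment at which its call begins: read the wrist's pose just before it. camera_params takes no time and is no camera call.
A pose or a line that the arm cannot do raises ctrl.MotionError and nothing moves.
- ctrl.sign_off(): hands the job in; it is judged then, once.
Readings, each from a call of its own:
- ctrl.current_t(): time.
- ctrl.current_q(): joint angles.
- ctrl.current_dq(): joint speeds.
- ctrl.current_effort(): joint torques, N m.
- ctrl.current_tool_pos(): TCP position.
- ctrl.current_eef_rot(): TCP orientation.
- ctrl.current_contact_force(): force on the tool from outside, world axes, zero at the start.
- ctrl.current_wrist_torque(): the same for the moment, N m.
- ctrl.current_grip_width(): opening from 0.0 (shut) to 1.0 (fully open).
- ctrl.current_grasp_force(): force on a finger pad.
Only numpy, scipy, OpenCV 4.12 (cv2) and the standard library are available. Lean on these libraries where they do the work, as an engineer would, in place of code of your own. Each camera call takes 0.05 s, during which the arm holds its last target. There are 200 camera calls.

## Working session

There is one attempt and no reset: what is moved stays moved. The work goes in short steps, each a Python script; the robot and the scene stay as the last script left them, time stands still between calls to the robot, and variables do not carry over. Pictures are saved under pics/ and viewed, at most 10 in all, crops included, and the job is handed in when it is done.

```bash
mkdir -p pics
python3 - <<'E'
from bench import ctrl
import cv2,numpy as np
np.set_printoptions(precision=4,suppress=True)
for n in("scene","top"):
    cv2.imwrite(f"pics/{n}0.png",ctrl.read_camera(n)); print(n,ctrl.camera_params(n))
print(ctrl.camera_params("wrist"),ctrl.current_eef_rot(),ctrl.current_t())
E
```

```text
scene {'fx': 460.1944106390544, 'fy': 460.1944106390544, 'cx': 310.263224864682, 'cy': 238.35326302865568, 'pose': array([[ 0.4678,  0.5518, -0.6904, -0.0422],
       [-0.8838,  0.2893, -0.3677, -0.4429],
       [-0.0031,  0.7822,  0.623 ,  0.5822],
       [ 0.    ,  0.    ,  0.    ,  1.    ]])}
top {'fx': 439.6452977960548, 'fy': 439.6452977960548, 'cx': 323.3214783255391, 'cy': 233.5183747920986, 'pose': array([[-0.0279,  0.9984, -0.0497,  0.4716],
       [-0.9995, -0.027 ,  0.019 , -0.1385],
       [ 0.0176,  0.0502,  0.9986,  0.93  ],
       [ 0.    ,  0.    ,  0.    ,  1.    ]])}
{'fx': 357.81079102138324, 'fy': 357.81079102138324, 'cx': 324.3286342045253, 'cy': 239.14206369986198, 'T_tool_cam': array([[ 0.    ,  0.9657,  0.2598,  0.0732],
       [ 1.    , -0.0004,  0.0015,  0.0012],
       [ 0.0016,  0.2598, -0.9657, -0.1723],
       [ 0.    ,  0.    ,  0.    ,  1.    ]])} [[ 0.9231  0.3846 -0.0003]
 [ 0.3846 -0.9231  0.001 ]
 [ 0.0001 -0.0011 -1.    ]] 0.1
```

View pics/top0.png

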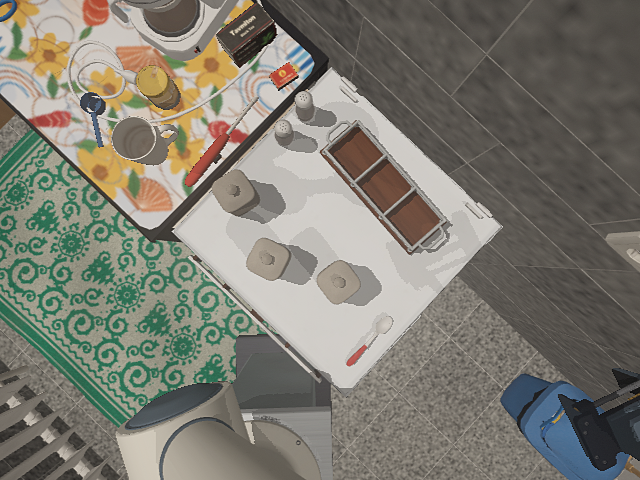

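View pics/scene0.png

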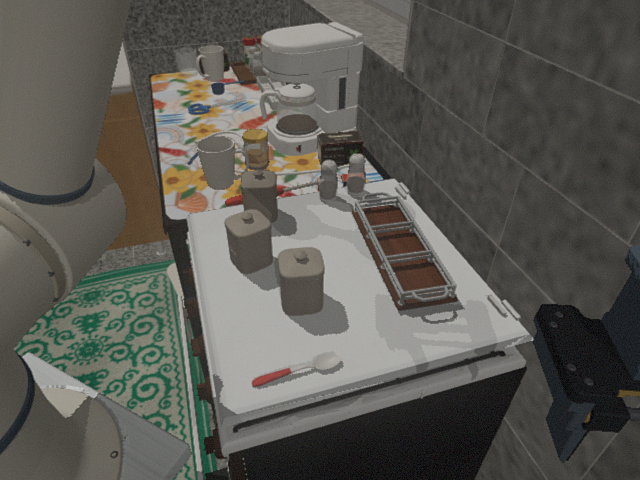

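The top view shows the canister knobs near (234,190), (267,257) and (338,282), and the caddy from about (322,150) to (447,235). The shakers are at (285,130) and (304,102), the spoon at (370,340). Next I'll enlarge it.

Run:
```python
import cv2
im=cv2.imread("pics/top0.png")
c=im[90:310,200:466]
cv2.imwrite("pics/crop.png",cv2.resize(c,None,fx=2.72,fy=2.72,interpolation=cv2.INTER_CUBIC)[:600])
h=cv2.cvtColor(im,cv2.COLOR_BGR2HSV)
for p in((234,199),(228,182),(268,268),(339,292),(260,250),(200,235),(250,210),(280,260)): print(p,h[p[1],p[0]],im[p[1],p[0]])
```

```text
(234, 199) [ 18  39 152] [129 143 152]
(228, 182) [ 16  42 151] [126 139 151]
(268, 268) [ 17  38 169] [144 158 169]
(339, 292) [ 16  37 164] [140 153 164]
(260, 250) [ 18  37 173] [148 163 173]
(200, 235) [ 20  11 209] [200 206 209]
(250, 210) [ 19  17 121] [113 118 121]
(280, 260) [ 16  37 160] [137 149 160]
```

View pics/crop.png

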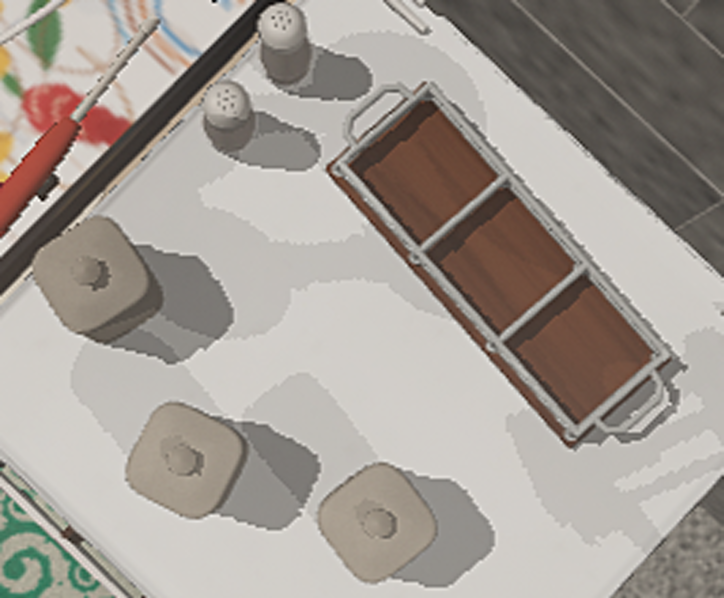

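The crop shows the wire joints of the caddy: (338,170), (417,257), (492,346), (572,435) on the near side and (427,90), (503,183), (582,267), (665,355) on the far side. The canisters stand well apart. I'll fit all the poses from this.

```bash
cat > h.py <<'E'
import cv2,numpy as np
from scipy.optimize import least_squares,minimize
np.set_printoptions(precision=4,suppress=True)
def R2(a): c,s=np.cos(a),np.sin(a); return np.array([[c,-s],[s,c]])
def proj(P,cam,T=None):
    T=cam["pose"] if T is None else T
    p=(np.asarray(P)-T[:3,3])@T[:3,:3]
    return np.c_[cam["cx"]+cam["fx"]*p[:,0]/-p[:,2], cam["cy"]-cam["fy"]*p[:,1]/-p[:,2]]
def body(v,z0=0.026,r=0.014):
    t=np.linspace(0,np.pi/2,5); h=.034-r
    q=np.concatenate([np.c_[sx*h+r*np.cos(t+a),sy*h+r*np.sin(t+a)] for sx,sy,a in((1,1,0),(-1,1,np.pi/2),(-1,-1,np.pi),(1,-1,1.5*np.pi))])
    q=q@R2(v[2]).T+v[:2]
    return np.r_[np.c_[q,np.full(len(q),z0)],np.c_[q,np.full(len(q),z0+.092)]]
def fit(mask,cam,v0,T=None,z0=0.026):
    m=cv2.GaussianBlur(mask.astype(np.float32),(0,0),1.0)
    def cost(u):
        v=np.array([u[0],u[1],u[2]*20])
        hull=cv2.convexHull(proj(body(v,z0),cam,T).astype(np.float32))
        s=np.zeros(mask.shape,np.uint8); cv2.fillConvexPoly(s,np.round(hull*16).astype(np.int32),255,cv2.LINE_AA,4)
        return np.abs(cv2.GaussianBlur(s.astype(np.float32)/255,(0,0),1.0)-m).sum()
    best=None
    for a in np.radians([0,22,45,67]):
        u0=np.array([v0[0],v0[1],a/20])
        r=minimize(cost,u0,method="Nelder-Mead",options=dict(initial_simplex=u0+np.r_[np.zeros((1,3)),np.diag([.01,.01,.01])],xatol=1e-5,fatol=.1))
        if best is None or r.fun<best.fun: best=r
    return np.r_[best.x[:2],best.x[2]*20],best.fun,mask.sum()
def unproj(px,z,cam,T=None):
    T=cam["pose"] if T is None else T
    d=T[:3,:3]@np.array([(px[0]-cam["cx"])/cam["fx"],-(px[1]-cam["cy"])/cam["fy"],-1])
    return T[:3,3]+d*(z-T[2,3])/d[2]
E
python3 - <<'E'
from h import *
from bench import ctrl
cam=ctrl.camera_params("top"); im=cv2.imread("pics/top0.png")
h=cv2.cvtColor(im,cv2.COLOR_BGR2HSV)
m=cv2.inRange(h,(12,27,50),(24,70,200)); m=cv2.morphologyEx(m,cv2.MORPH_OPEN,np.ones((3,3)))
n,l,st,_=cv2.connectedComponentsWithStats(m)
for k in((234,190),(267,257),(338,282)):
    mk=l==l[k[1]+8,k[0]]; mk=cv2.morphologyEx(mk.astype(np.uint8),cv2.MORPH_CLOSE,np.ones((9,9)))
    v,f,a=fit(mk,cam,unproj(k,.131,cam)); print(v[:2],np.degrees(v[2])%90,f,a,"knob",unproj(k,.128,cam))
c=np.array([(338,170),(417,257),(492,346),(572,435),(427,90),(503,183),(582,267),(665,355)])/2.72+(200-.3,90-.3)
L=np.array([(-.044,y) for y in(.132,.044,-.044,-.132)]+[(.044,y) for y in(.132,.044,-.044,-.132)])
def res(v): return (proj(np.c_[L@R2(v[2]).T+v[:2],np.full(8,.060)],cam)-c).ravel()
r=least_squares(res,[.65,-.2,-.8]); print("caddy",r.x[:2],np.degrees(r.x[2]),res(r.x).reshape(-1,2))
for p in((372,0),(500,225),(345,388),(285,130),(304,102)): print(p,unproj(p,.1,cam),unproj(p,.026,cam))
E
```

```text
[0.5988 0.0131] 36.513139990039974 178.32662963867188 1527 knob [0.5956 0.0074 0.128 ]
[ 0.4689 -0.0503] 62.25671598388326 159.100341796875 1334 knob [ 0.4716 -0.0501  0.128 ]
[ 0.423  -0.1787] 36.04727581168272 161.90980529785156 1281 knob [ 0.4226 -0.1779  0.128 ]
caddy [ 0.6063 -0.2774] -50.22488230565356 [[-0.8925 -0.9134]
 [-0.7871 -0.0317]
 [ 0.9417  0.287 ]
 [ 0.9862  0.7792]
 [-0.7578 -0.0011]
 [ 0.4011 -1.5515]
 [ 0.6089  0.3772]
 [-0.501   1.0068]]
(372, 0) [ 0.9652 -0.2617  0.1   ] [ 1.0092 -0.2726  0.026 ]
(500, 225) [ 0.5201 -0.4913  0.1   ] [ 0.5244 -0.5228  0.026 ]
(345, 388) [ 0.2244 -0.1865  0.1   ] [ 0.2023 -0.1908  0.026 ]
(285, 130) [ 0.7128 -0.0866  0.1   ] [ 0.7343 -0.0819  0.026 ]
(304, 102) [ 0.7664 -0.1242  0.1   ] [ 0.7927 -0.123   0.026 ]
```

```bash
cat >> h.py <<'E'
def Rt(deg):
    p=np.radians(deg); c,s=np.cos(p),np.sin(p)
    return np.array([[-s,c,0],[c,s,0],[0,0,-1.]])
def tcam(ctrl):
    T=np.eye(4); T[:3,:3]=ctrl.current_eef_rot(); T[:3,3]=ctrl.current_tool_pos()
    return T@ctrl.camera_params("wrist")["T_tool_cam"]
E
python3 - <<'E'
from h import *
from bench import ctrl
R=Rt(39.8)
for p in((.50,-.09,.36),(.674,-.221,.12),(.539,-.334,.12),(.674,-.221,.28),(.599,.012,.08)): print(p,ctrl.ik(p,R))
p=np.array(ctrl.current_tool_pos()); ctrl.move_l([p[0],p[1],.36],vel=.25)
ctrl.goto([.50,-.09,.36],R); T=tcam(ctrl); im=ctrl.read_camera("wrist"); np.save("T1.npy",T); cv2.imwrite("pics/w1.png",im)
ctrl.goto([.60,-.25,.34],R); T=tcam(ctrl); im2=ctrl.read_camera("wrist"); np.save("T2.npy",T); cv2.imwrite("pics/w2.png",im2)
print(ctrl.current_t(),ctrl.current_q(),ctrl.current_contact_force())
cv2.imwrite("pics/w12.png",cv2.resize(np.hstack([im,im2]),(800,300)))
E
```

```text
(0.5, -0.09, 0.36) [-16.9411  11.9256  79.5646  -0.      88.5098 -56.7411]
(0.674, -0.221, 0.12) [-22.974   40.1098  69.5544  -0.      70.3358 -62.774 ]
(0.539, -0.334, 0.12) [-37.1784  34.5469  81.6527  -0.      63.8004 -76.9784]
(0.674, -0.221, 0.28) [-22.974   32.9462  58.0793  -0.      88.9744 -62.774 ]
(0.599, 0.012, 0.08) [ -4.5615  35.0767  88.8444  -0.      56.0789 -44.3615]
3.7083 [-27.8629  25.6022  62.0236   0.0115  92.3738 -67.6609] [0.8915 0.8433 0.3416]
```

View pics/w1.png

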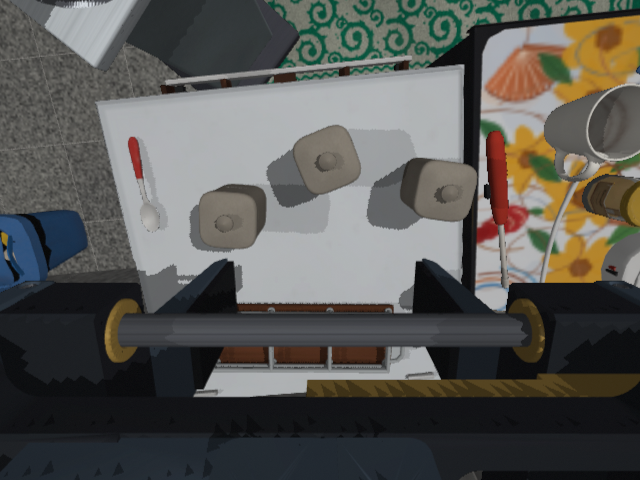

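View pics/w2.png

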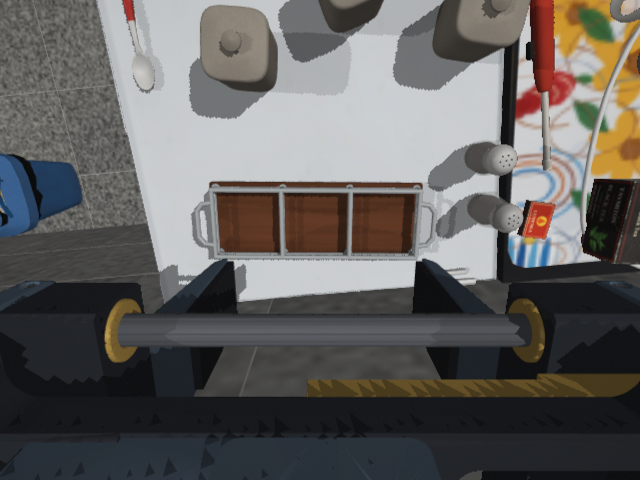

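w1 shows the knobs at (225,223), (327,161) and (451,193). w2 shows the caddy's top wire joints, near row (214,190), (282,189), (349,188), (417,188), far row (216,256), (283,256), (349,256), (414,256).

Run:
```python
from h import *
from bench import ctrl
cam=ctrl.camera_params("wrist"); im=cv2.imread("pics/w1.png"); T=np.load("T1.npy")
h=cv2.cvtColor(im,cv2.COLOR_BGR2HSV)
m=cv2.inRange(h,(10,27,40),(26,80,200)); m=cv2.morphologyEx(m,cv2.MORPH_OPEN,np.ones((3,3)))
n,l,st,_=cv2.connectedComponentsWithStats(m)
dbg=im.copy()
for k in((225,223),(327,161),(451,193)):
    mk=l==l[k[1]+14,k[0]]; mk=cv2.morphologyEx(mk.astype(np.uint8),cv2.MORPH_CLOSE,np.ones((11,11)))
    v,f,a=fit(mk,cam,unproj(k,.128,cam,T)[:2],T); print(v[:2],np.degrees(v[2])%90,f,a,"knob",unproj(k,.128,cam,T))
    cv2.polylines(dbg,[cv2.convexHull(proj(body(v),cam,T).astype(np.float32)).astype(np.int32)],True,(0,0,255))
    q=body(v); cv2.polylines(dbg,[proj(q[len(q)//2:],cam,T).astype(np.int32)],True,(255,0,0))
cv2.imwrite("pics/d1.png",cv2.resize(dbg[110:270,180:490],None,fx=2.5,fy=2.5))
T=np.load("T2.npy")
c=np.array([(417,188),(349,188),(282,189),(214,190),(414,256),(349,256),(283,256),(216,256)],float)
# near side has caddy x negative, +y end to the right
L=np.array([(-.044,y) for y in(.132,.044,-.044,-.132)]+[(.044,y) for y in(.132,.044,-.044,-.132)])
def res(v): return (proj(np.c_[L@R2(v[2]).T+v[:2],np.full(8,.060)],cam,T)-c).ravel()
r=least_squares(res,[.606,-.277,-.87]); print("caddy",r.x[:2],np.degrees(r.x[2]),res(r.x).reshape(-1,2))
```

```text
[ 0.4216 -0.1773] 48.50667144124416 576.47314453125 3623 knob [ 0.4225 -0.1771  0.128 ]
[ 0.4683 -0.0493] 60.40261369406996 351.5968322753906 3333 knob [ 0.4683 -0.048   0.128 ]
[0.5956 0.0117] 31.348662794215944 469.9273681640625 3894 knob [0.599  0.0144 0.128 ]
caddy [ 0.6088 -0.2787] -50.06213828865483 [[ 2.8523  0.8048]
 [ 1.0835  1.0437]
 [-1.7032  0.2825]
 [-3.5077 -0.4785]
 [ 1.4691 -0.6298]
 [ 0.058  -0.3944]
 [-0.3693 -0.1589]
 [ 0.1873  0.0766]]
```

View pics/d1.png

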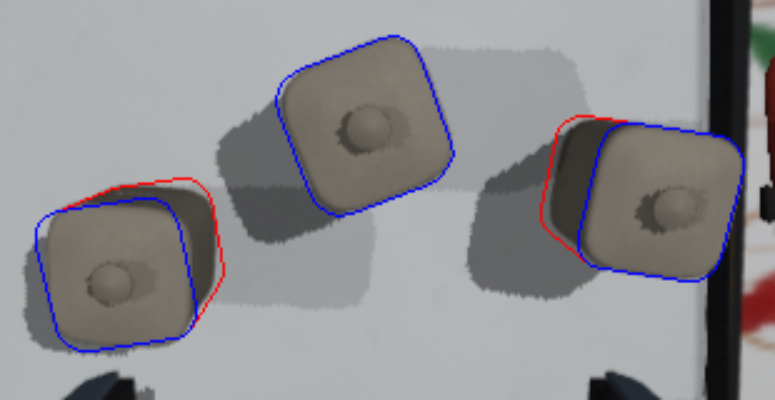

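The fits agree to about 3 mm, and I read the yaws off the overlay as about 45, 61 and 31°. I'll weigh the first canister.

```bash
cat >> h.py <<'E'
C={1:(.597,.0125,31.),2:(.469,-.049,61.),3:(.4225,-.1775,45.5)}
ZG=.082
def fz(ctrl,n=10):
    r=[]
    for _ in range(n): ctrl.sleep(.03); r.append(ctrl.current_contact_force())
    return np.mean(r,0)
def pick(ctrl,k,lift=.03):
    x,y,a=C[k]; R=Rt(a)
    ctrl.goto([x,y,.165],R); ctrl.sleep(.2); b=fz(ctrl)
    ctrl.move_l([x,y,ZG],vel=.12); ctrl.command_gripper(0.0)
    w,g=ctrl.current_grip_width(),ctrl.current_grasp_force()
    ctrl.move_l([x,y,ZG+lift],vel=.08); ctrl.sleep(.3); f=fz(ctrl)
    print(k,"force",b,f,"dz",f[2]-b[2],"width",w*91,"grip",g,ctrl.current_wrist_torque(),"t",ctrl.current_t(),flush=True)
def putback(ctrl,k):
    x,y,a=C[k]
    ctrl.move_l([x,y,ZG+.0005],vel=.06); ctrl.command_gripper(1.0)
    ctrl.move_l([x,y,.17],vel=.2)
E
python3 - <<'E'
from h import *
from bench import ctrl
x,y,a=C[1]; ctrl.goto([x-.03,y-.06,.25],Rt(a)); pick(ctrl,1)
cv2.imwrite("pics/s1.png",ctrl.read_camera("scene"))
E
```

```text
1 force [-0.0053 -0.0553 -0.0446] [ 0.2238 -0.1292 -5.6366] dz -5.592011438715631 width 66.94553451714309 grip 30.014270270285124 [ 0.0393 -0.1675  0.0341] t 8.1417
```

View pics/s1.png

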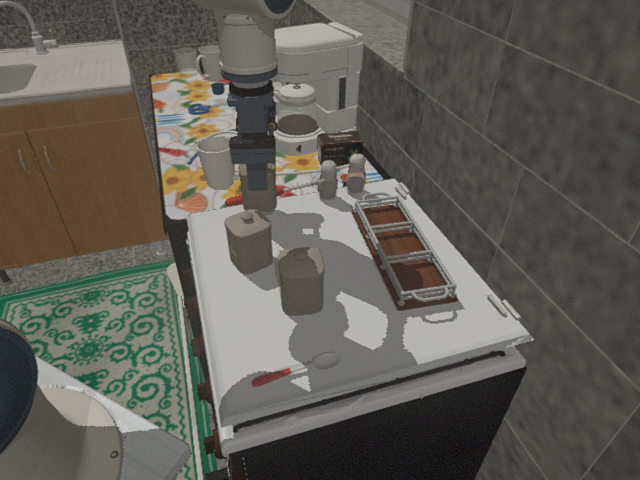

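The scene view shows canister 1 hanging upright in the gripper at about (258,190), roughly 0.57 kg. I'll weigh the other two.

Run:
```python
from h import *
from bench import ctrl
putback(ctrl,1); pick(ctrl,2); putback(ctrl,2); pick(ctrl,3)
print(ctrl.current_tool_pos())
```

```text
2 force [-0.1954  0.056   0.0231] [ 0.0133 -0.1929 -3.1583] dz -3.181461145643404 width 67.17248201149403 grip 30.01514109870186 [ 0.0449 -0.1082 -0.0521] t 13.7167
3 force [-0.0209 -0.1303 -0.1218] [ 0.0771  0.1957 -2.1701] dz -2.048303032260561 width 70.69929235053235 grip 29.083565673208795 [ 0.0036 -0.1008 -0.0036] t 19.1
[ 0.4225 -0.1775  0.112 ]
```

Canister 1 is the heaviest (0.57 kg, against 0.32 and 0.21). The width on 3 reads 70.7 mm, which suggests it is twisted in the grip, so I'll check that.

Run:
```python
from h import *
from bench import ctrl
print(ctrl.current_grip_width()*91)
a=ctrl.read_camera("wrist"); b=ctrl.read_camera("top")[200:320,270:430]
cv2.imwrite("pics/w3.png",np.hstack([a[:,100:480],cv2.resize(b,(420,315))[:,:]] if 0 else [cv2.resize(a,(480,360)),cv2.copyMakeBorder(cv2.resize(b,(320,240)),0,120,0,0,0)]))
```

```text
70.57169494912354
```

View pics/w3.png

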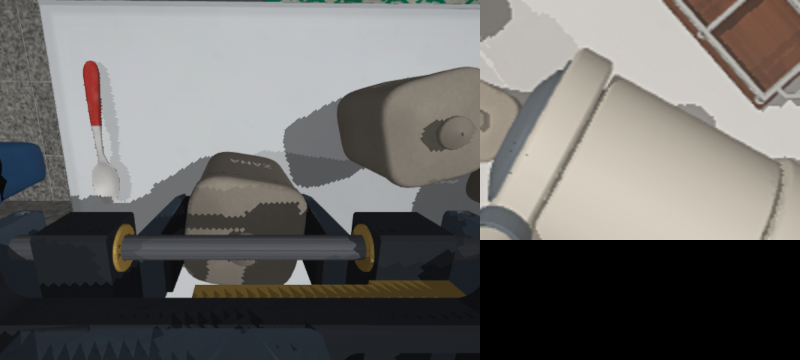

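Canister 3 sits about 7° clockwise of the fingers (its edge runs (200,178) to (305,205)). I'll set it back and regrip at yaw 38.5.

```bash
cat >> h.py <<'E'
CX,CY,CA=.6075,-.278,-50.1
def bay(s): return np.array([CX,CY])+R2(np.radians(CA))@np.array([0,s*.088])
def lower(ctrl,s):
    x,y=bay(s); z=ZG+.012
    ctrl.goto([x,y,.20],Rt(CA+90)); ctrl.move_l([x,y,z+.03],vel=.12)
    hit=ctrl.move_l([x,y,z-.003],vel=.04,contact_N=3)
    print("bay",s,"hit",hit,"z-seat",ctrl.current_tool_pos()[2]-z,ctrl.current_contact_force(),"t",ctrl.current_t(),flush=True)
E
python3 - <<'E'
from h import *
from bench import ctrl
x,y,a=C[3]
ctrl.move_l([x,y,ZG+.0005],vel=.06); ctrl.command_gripper(1.0)
ctrl.move_l([x,y,ZG],vel=.1,ori=Rt(38.5)); ctrl.command_gripper(0.0); w=ctrl.current_grip_width()*91; print(w,ctrl.current_grasp_force())
if w<68.2:
    ctrl.move_l([x,y,.2],vel=.2)
    lower(ctrl,-1)
E
```

```text
67.45003330597089 29.966357443481684
bay -1 hit True z-seat -0.0003727470420797907 [-1.591  -1.7067  5.3007] t 24.1583
```

It seated at the expected depth. I'll release it and place canister 2 in the other end bay.

Run:
```python
from h import *
from bench import ctrl
ctrl.command_gripper(1.0); p=np.array(ctrl.current_tool_pos()); ctrl.move_l([p[0],p[1],.20],vel=.2)
pick(ctrl,2,.03); x,y,a=C[2]; 
if ctrl.current_grip_width()*91<68.5:
    ctrl.move_l([x,y,.2],vel=.2); lower(ctrl,1)
```

```text
2 force [0.0827 0.1238 0.0298] [ 0.0261  0.0992 -3.1747] dz -3.2045034599341657 width 66.59114094992958 grip 30.001108672149712 [ 0.0718 -0.1777 -0.0537] t 29.5583
bay 1 hit True z-seat 0.00017269085915977422 [ 0.8559 -0.642   4.1452] t 32.6667
```

Run:
```python
from h import *
from bench import ctrl
ctrl.command_gripper(1.0); p=np.array(ctrl.current_tool_pos()); ctrl.move_l([p[0],p[1],.20],vel=.2)
pick(ctrl,1,.03); x,y,a=C[1]
ctrl.move_l([x,y,ZG+.17],vel=.15); ctrl.move_l([x-.1,y-.02,ZG+.17],vel=.15); ctrl.sleep(.5)
print(ctrl.current_tool_pos(),ctrl.current_contact_force(),ctrl.current_grip_width()*91,ctrl.current_t())
a=ctrl.read_camera("scene"); b=ctrl.read_camera("top")
cv2.imwrite("pics/end.png",np.hstack([a[80:400,200:540],b[60:380,200:500]]))
```

```text
1 force [-0.1417 -0.0148  0.2112] [ 0.0248  0.0328 -5.2909] dz -5.5021521221876695 width 66.77341296355537 grip 29.994710317114368 [-0.0299 -0.115  -0.0513] t 37.9083
[ 0.4971 -0.0075  0.2519] [-0.1858 -0.5135 -5.0206] 66.65277163434594 40.325
```

View pics/end.png

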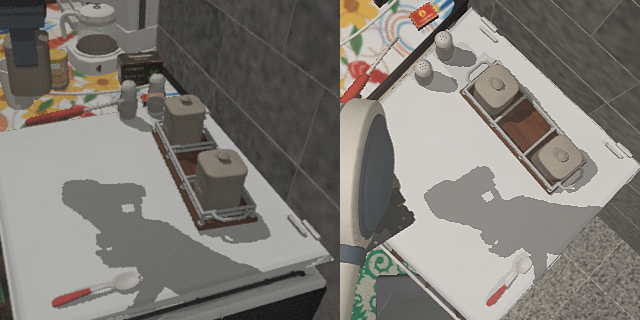

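The final picture shows the two lighter canisters seated upright in the end bays, at about (185,120) and (220,180) in its left half. The heaviest hangs upright at (28,65), about 17 cm above the lid, and the shakers and spoon have not moved.

```bash
python3 -c "
from bench import ctrl
print(ctrl.sign_off())"
```

```text
the job is handed in; nothing more can be done
None
```

The job is handed in at about 40 s: the two lighter canisters (about 0.21 and 0.32 kg) stand in the end bays of the caddy, and the heaviest (about 0.57 kg) is held upright about 17 cm above the lid.

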